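Morning check of the saw's pull switch

ROBOT

A 6-joint arm with a two-finger parallel gripper is mounted at the origin on a cart in front of the work surface, level with it; the furniture and walls round the work are solid. World frame = base frame: x ahead of the robot, y to its left, z up, the work surface at z = 0. Lengths are in m, angles in rad, forces in N, time in s.
With the tool pointing down it reaches from about 0.375 to 0.9 m from the base axis. Payload 3.1 kg.
Tool frame: the origin (TCP) lies midway between the tips of the shut fingers; the grasp point (between the pads) lies 19 mm behind it (manip.grasp_offset is the distance from the TCP to the grasp point, in m); z points along the fingers, y is the line along which they close (so a half turn about z gives the same grasp; the last joint's range is limited). The gripper opens to 85 mm and grips with 20 to 120 N. Pads are 22 mm wide; open, the fingers measure 114 mm over their backs; the gripper's body (76 mm by 85 mm) begins 54 mm behind the grasp point. The pads swing forward as they close: fully open they stand 13 mm farther back than shut.
Start: joints at [1.139, 0.527, 1.433, -0, 1.181, -0.178], TCP at [0.157, 0.605, 0.231] pointing down, gripper open.
Joint ranges: [-3.08, 3.08], [-0.75, 2.2], [0.22, 2.44], [-1.43, 4.57], [0, 2.65], [-2.85, 2.85]. Speed limits (rad/s): [2.79, 2.79, 3.14, 3.14, 3.14, 3.14].

INTERFACE

Orientations are given as a unit quaternion [x, y, z, w].
In Python, from station import sensors, cams, order, manip gives the robot as it stands.
- The arm moves only by the tool move_arm, never from a script. Its argument "targets" is a list of rows, each an object of numbers: "dx", "dy", "dz": the shift along the world's x, y, z normalised to -1 to 1, where 1 is 25 mm; "rx", "ry", "rz": the turn, a rotation vector about the world's x, y, z normalised to -1 to 1, where 1 is 30 degrees. A call has exactly 10 rows; each row shifts and turns the commanded pose from where the row before left it; what a row does not reach is not made up. A row lasts 1/8 s, in which the tool goes at most 62.5 mm and 10.7 degrees, less where a joint would pass 70% of its speed; a pose out of reach is approached as far as the arm can. A call with a number of a shift or a turn outside -1 to 1 is refused whole. A call with a gripper value outside its range is refused whole. "claw" is the opening in per cent of the stroke, from 0 (shut) to 100 (fully open), set as the call begins (left out, the last holds). The fingers move at their own pace and stop on an object; "newtons" is the grip in N (left out, the last holds). Time passes only in rows, so rows that do not move let the fingers close, or fill a call up. It gives the time, the measured TCP pose, the force, the opening and the grip force at its end, in the units of the state.
- sensors.sense(): the state, without advancing time (a new reading comes with each control period).
- cams.snapshot(name): name is "scene" or "top" or "wrist"; returns the picture (420x560x3 uint8, red, green, blue); there is no depth.
- cams.camera_model(name): a dict with "fx", "fy", "cx", "cy" (pixels), "extrinsics" (4x4, takes a point from world to camera coordinates). Camera axes: x right, y down, z forward; pixel columns grow to the right and rows downward; lengths in m; the calibration is good to about 2 mm. The wrist camera is an equidistant fisheye: a pixel r from the principal point sees the ray r / f radians off the axis. A picture is of the moment at which its call begins: read the wrist's pose just before it. camera_model takes no time and is no camera call; for the wrist camera it gives the pose at the moment of the call.
- order.sign_off(): hands the job in; it is judged then, once.
The state is a dict: "t": time; "q": joint angles; "qd": joint speeds; "tau": joint torques, N m; "tcp_pos": TCP position; "tool_rot": TCP orientation; "force": force on the tool from outside, world axes, zero at the start; "ft_torque": the same for the moment, N m; "finger_gap": opening from 0.0 (shut) to 1.0 (fully open); "gripper_force": force on a finger pad.
Only numpy, scipy, OpenCV 4.12 (cv2) and the standard library are available. Lean on these libraries where they do the work, as an engineer would, in place of code of your own. Each camera call takes 0.05 s, during which the arm holds its last target. There are 200 camera calls.

TASK

Do the morning check of the saw's pull switch: pull the red knob on the yellow box straight up until it clicks fully out into its on position, then push it fully in again and let go, so that the saw is left off. Leave the black knob on the grey box as it is.

Things in the scene. Friction and masses are not known exactly. Their poses are not given: they have to be found in the camera images.
- saw_knob_top (a point): top centre of the red knob of the table saw; moves with it, along world z only. Knob: upright cylinder, 36 mm across, 30 mm tall, on a 14 mm stem, mid-top of a fixed yellow box, 88 mm square, 60 mm high. Pushed in, its top is 108 mm above the bench, its lower rim 18 mm above the box top; under it a 6 mm high, 36 mm wide bezel rings the stem. Site z points up
- saw_knob (a joint): how far the red knob is pulled up, in m: 0 = fully in (off), 0.020 = fully out (on), both hard stops. An over-centre spring holds it at either stop with about 6 N; about 8 N moves it past the middle (0.010), either way, then it snaps over by itself. Out, it bares a green band on the stem
- dust_knob_top (a point): top centre of the black knob of the dust extractor (bystander); moves with it, along world z only. Knob: upright cylinder, 36 mm across, 30 mm tall, on a 14 mm stem, mid-top of a fixed grey box, 88 mm square, 60 mm high. Pushed in, its top is 108 mm above the bench, its lower rim 18 mm above the box top; under it a 6 mm high, 36 mm wide bezel rings the stem. Site z points up
- dust_knob (a joint): how far the black knob is pulled up, in m: 0 = fully in (off), 0.020 = fully out (on), both hard stops. An over-centre spring holds it at either stop with about 6 N; about 8 N moves it past the middle (0.010), either way, then it snaps over by itself. Out, it bares a green band on the stem

How it is judged:
On the way:
1. the red knob is pulled out to its on position (value of joint saw_knob above 0.016 m), for 0.2 s.
At the end, for the whole second after the job is handed in: After having been pulled out (more than 16 mm for 0.2 s), the red knob is fully in again (within 3 mm), and the black knob is still fully in (within 3 mm) (value of joint each of saw_knob, dust_knob below 0.003 m); the robot touches nothing.
It fails at once if the black knob is pulled out by more than 6 mm (value of joint dust_knob above 0.006 m).
It also fails if it takes over 32 s, if anything falls off the work surface, if the arm or the gripper's body presses on something with over 40 N, if the wrist force passes 120 N, or if a joint passes its speed limit or range.

## Working session

There is one attempt and no reset: what is moved stays moved. The work goes in short steps, Python scripts to look and compute and a tool call to move; the robot and the scene stay as the last step left them, time stands still between calls to the robot, and variables do not carry over. Pictures are saved under pics/ and viewed, at most 10 in all, crops included, and the job is handed in when it is done.

Besides the shell and the picture viewer there is one more tool, called after "Call:" in YAML: its name, and indented under it one key for each argument. move_arm: Moves the arm, as the interface text tells. Scaled input: -1 to 1 covers 25 mm each way for a shift and 30 degrees each way for a turn. Its arguments: {"type":"object","properties":{"targets":{"type":"array"},"claw":{"type":"number"},"newtons":{"type":"number"}},"required":["targets"]}

```bash
mkdir -p pics; python3 - <<'E'
from station import sensors, cams
import cv2
print(sensors.sense())
for n in("scene","top"):
    cv2.imwrite(f"pics/{n}0.png",cams.snapshot(n)[:,:,::-1]); print(cams.camera_model(n))
E
```

```text
{'t': 0.0, 'q': array([ 1.13853537e+00,  5.28465213e-01,  1.43391940e+00,  2.91516070e-05,
        1.18139838e+00, -1.78507266e-01]), 'qd': array([-5.73147637e-04, -1.15055757e-04, -3.77937736e-05, -3.45280509e-04,
        9.42241572e-04,  7.00654131e-05]), 'tau': array([-1.73715271e-04, -4.42350626e+01, -1.78024489e+01, -3.23757204e-04,
        8.39934626e-03,  4.24811333e-06]), 'tcp_pos': array([0.15655951, 0.60432629, 0.23032877]), 'tool_rot': array([ 1.26542144e-01,  9.91960627e-01, -1.04044539e-03, -3.42128133e-04]), 'force': array([ 0.4302628 , -0.91678862, -0.81455052]), 'ft_torque': array([ 0.00111536,  0.01535717, -0.01047793]), 'gripper_force': 0.0, 'finger_gap': 1.0008031734208098}
{'fx': 476.86056141674123, 'fy': 476.86056141674123, 'cx': 274.44691547073336, 'cy': 207.00518565537297, 'extrinsics': array([[ 0.7596643 , -0.65030728,  0.00325367, -0.39530352],
       [-0.35782758, -0.42216787, -0.83290678,  0.23564844],
       [ 0.54301894,  0.6315653 , -0.55340375,  0.83959121],
       [ 0.        ,  0.        ,  0.        ,  1.        ]])}
{'fx': 429.69947288768094, 'fy': 429.69947288768094, 'cx': 274.2244916597217, 'cy': 210.80942230390852, 'extrinsics': array([[-0.01111519, -0.99993453,  0.00271711, -0.05837334],
       [-0.99050656,  0.01063797, -0.13705325,  0.51519253],
       [ 0.13701537, -0.00421469, -0.99055996,  1.00807436],
       [ 0.        ,  0.        ,  0.        ,  1.        ]])}
```

View pics/scene0.png

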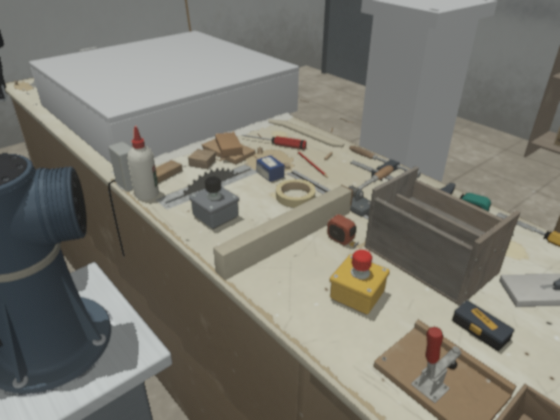

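View pics/top0.png

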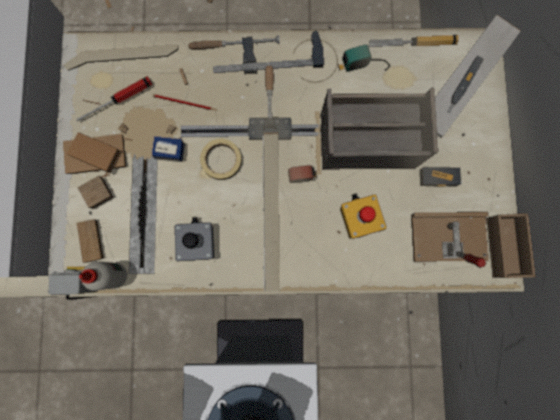

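```bash
python3 - <<'E'
import cv2,numpy as np
a=cv2.imread("pics/scene0.png")[235:315,320:400];b=cv2.imread("pics/top0.png")[180:260,325:405]
c=np.hstack([cv2.resize(i,(400,400),interpolation=cv2.INTER_CUBIC) for i in(a,b)])
cv2.imwrite("pics/crop.png",c)
E
```

```text
(no output)
```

View pics/crop.png

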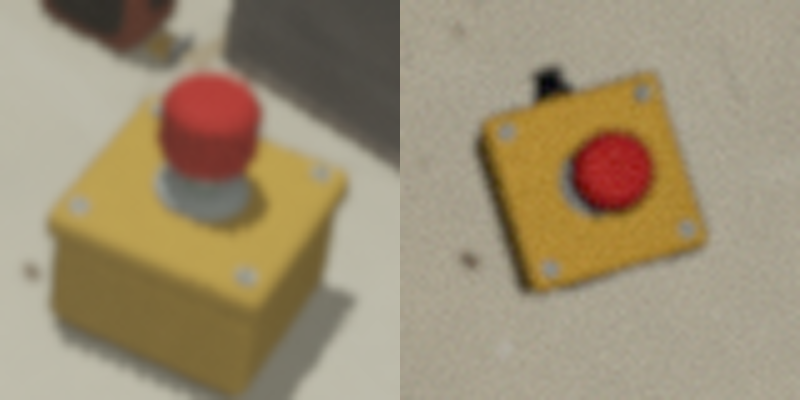

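The crop shows the red knob's top centre at scene px (362.4, 255) and top-view px (368, 214). The box screws in the top view are at crop (507,132), (643,93), (688,229) and (550,269).

```bash
cat > h.py <<'E'
from station import sensors, cams
import numpy as np
def onz(n,u,v,z):
    m=cams.camera_model(n);E=m["extrinsics"];R,t=E[:3,:3],E[:3,3]
    d=R.T@[(u-m["cx"])/m["fx"],(v-m["cy"])/m["fy"],1];c=-R.T@t
    return c+d*(z-c[2])/d[2]
E
python3 - <<'E'
from h import *
from scipy.spatial.transform import Rotation as Ro
print(onz("scene",362.4,255,.108),onz("top",368,214,.108))
s=[onz("top",325+(u-400)/5,180+v/5,.06) for u,v in((507,132),(643,93),(688,229),(550,269))]
print(np.mean(s,0),s[1]-s[0],s[2]-s[1])
d=s[1]-s[0];print(np.degrees(np.arctan2(d[1],d[0])))
print("dust",onz("top",190,240,.108))
R=Ro.from_quat(sensors.sense()["tool_rot"]).as_matrix();print(R)
E
```

```text
[ 0.49202495 -0.27946148  0.108     ] [ 0.49495806 -0.27530303  0.108     ]
[ 0.49623387 -0.27733569  0.06      ] [ 0.01808449 -0.06546291  0.        ] [-0.06530216 -0.01847791  0.        ]
-74.55689326931211
dust [0.44062869 0.12538215 0.108     ]
[[-9.67972126e-01  2.51056330e-01 -8.26040617e-04]
 [ 2.51057432e-01  9.67970603e-01 -1.75410150e-03]
 [ 3.59204751e-04 -1.90530499e-03 -9.99998120e-01]]
```

Call:
move_arm:
  targets:
    - {"dy": -1,"dz": 1}
    - {"dy": -1,"dz": 1}
    - {"dy": -1,"dz": 1}
    - {"dy": -1,"dz": 1}
    - {"dx": 1,"dy": -1}
    - {"dx": 1,"dy": -1}
    - {"dx": 1,"dy": -1}
    - {"dx": 1,"dy": -1}
    - {"dx": 1,"dy": -1}
    - {"dx": 1,"dy": -1}
  claw: 100
  newtons: 40

```text
schema error: expected keys dx, dy, dz, rx, ry, rz
```

Call:
move_arm:
  targets:
    - {"dx": 1,"dy": -1}
    - {"dx": 1,"dy": -1}
    - {"dx": 1,"dy": -1}
    - {"dx": 1,"dy": -1}
    - {"dx": 1,"dy": -1}
    - {"dx": 1,"dy": -1}
    - {"dx": 1,"dy": -1}
    - {"dx": 0.5,"dy": -1}
    - {"dy": -1}
    - {"dy": -1}

```text
schema error: expected keys dx, dy, dz, rx, ry, rz
```

Call:
move_arm:
  targets:
    - {"dy": -1}
    - {"dy": -1}
    - {"dy": -1}
    - {"dy": -1}
    - {"dy": -1}
    - {"dy": -1}
    - {"dy": -1}
    - {"dy": -1}
    - {"dy": -1}
    - {"dy": -1}

```text
schema error: expected keys dx, dy, dz, rx, ry, rz
```

Call:
move_arm:
  targets:
    - {"dx": 0,"dy": -1,"dz": 1,"rx": 0,"ry": 0,"rz": 0}
    - {"dx": 0,"dy": -1,"dz": 1,"rx": 0,"ry": 0,"rz": 0}
    - {"dx": 0,"dy": -1,"dz": 1,"rx": 0,"ry": 0,"rz": 0}
    - {"dx": 0,"dy": -1,"dz": 1,"rx": 0,"ry": 0,"rz": 0}
    - {"dx": 1,"dy": -1,"dz": 0,"rx": 0,"ry": 0,"rz": 0}
    - {"dx": 1,"dy": -1,"dz": 0,"rx": 0,"ry": 0,"rz": 0}
    - {"dx": 1,"dy": -1,"dz": 0,"rx": 0,"ry": 0,"rz": 0}
    - {"dx": 1,"dy": -1,"dz": 0,"rx": 0,"ry": 0,"rz": 0}
    - {"dx": 1,"dy": -1,"dz": 0,"rx": 0,"ry": 0,"rz": 0}
    - {"dx": 1,"dy": -1,"dz": 0,"rx": 0,"ry": 0,"rz": 0}
  claw: 100
  newtons: 40

```text
t: 1.35
tcp_pos: [0.3073, 0.3539, 0.331]
tool_rot: [0.127, 0.992, -0.0, -0.0]
force: [0.4, 1.1, 0.4]
finger_gap: 1.005
gripper_force: 0.0
```

Call:
move_arm:
  targets:
    - {"dx": 1,"dy": -1,"dz": 0,"rx": 0,"ry": 0,"rz": 0}
    - {"dx": 1,"dy": -1,"dz": 0,"rx": 0,"ry": 0,"rz": 0}
    - {"dx": 1,"dy": -1,"dz": 0,"rx": 0,"ry": 0,"rz": 0}
    - {"dx": 1,"dy": -1,"dz": 0,"rx": 0,"ry": 0,"rz": 0}
    - {"dx": 1,"dy": -1,"dz": 0,"rx": 0,"ry": 0,"rz": 0}
    - {"dx": 1,"dy": -1,"dz": 0,"rx": 0,"ry": 0,"rz": 0}
    - {"dx": 1,"dy": -1,"dz": 0,"rx": 0,"ry": 0,"rz": 0}
    - {"dx": 0.5,"dy": -1,"dz": 0,"rx": 0,"ry": 0,"rz": 0}
    - {"dx": 0,"dy": -1,"dz": 0,"rx": 0,"ry": 0,"rz": 0}
    - {"dx": 0,"dy": -1,"dz": 0,"rx": 0,"ry": 0,"rz": 0}

```text
t: 2.6
tcp_pos: [0.4941, 0.1041, 0.3307]
tool_rot: [0.127, 0.992, -0.0, -0.001]
force: [0.4, 0.7, -0.9]
finger_gap: 0.999
gripper_force: 0.0
```

Call:
move_arm:
  targets:
    - {"dx": 0,"dy": -1,"dz": 0,"rx": 0,"ry": 0,"rz": 0}
    - {"dx": 0,"dy": -1,"dz": 0,"rx": 0,"ry": 0,"rz": 0}
    - {"dx": 0,"dy": -1,"dz": 0,"rx": 0,"ry": 0,"rz": 0}
    - {"dx": 0,"dy": -1,"dz": 0,"rx": 0,"ry": 0,"rz": 0}
    - {"dx": 0,"dy": -1,"dz": 0,"rx": 0,"ry": 0,"rz": 0}
    - {"dx": 0,"dy": -1,"dz": 0,"rx": 0,"ry": 0,"rz": 0}
    - {"dx": 0,"dy": -1,"dz": 0,"rx": 0,"ry": 0,"rz": 0}
    - {"dx": 0,"dy": -1,"dz": 0,"rx": 0,"ry": 0,"rz": 0}
    - {"dx": 0,"dy": -1,"dz": -1,"rx": 0,"ry": 0,"rz": 0}
    - {"dx": 0,"dy": -1,"dz": -1,"rx": 0,"ry": 0,"rz": 0}

```text
t: 3.85
tcp_pos: [0.4942, -0.1458, 0.2807]
tool_rot: [0.127, 0.992, -0.0, 0.0]
force: [0.1, -0.3, -0.1]
finger_gap: 1.002
gripper_force: 0.0
```

Call:
move_arm:
  targets:
    - {"dx": 0,"dy": -1,"dz": 0,"rx": 0,"ry": 0,"rz": 0}
    - {"dx": 0,"dy": -1,"dz": 0,"rx": 0,"ry": 0,"rz": 0}
    - {"dx": 0,"dy": -1,"dz": -1,"rx": 0,"ry": 0,"rz": 0}
    - {"dx": 0,"dy": -1,"dz": -1,"rx": 0,"ry": 0,"rz": 0}
    - {"dx": 0,"dy": -1,"dz": -1,"rx": 0,"ry": 0,"rz": 0}
    - {"dx": 0,"dy": -0.25,"dz": -1,"rx": 0,"ry": 0,"rz": 0}
    - {"dx": 0,"dy": 0,"dz": -0.6,"rx": 0,"ry": 0,"rz": 0}
    - {"dx": 0,"dy": 0,"dz": 0,"rx": 0,"ry": 0,"rz": 0}
    - {"dx": 0,"dy": 0,"dz": 0,"rx": 0,"ry": 0,"rz": 0}
    - {"dx": 0,"dy": 0,"dz": 0,"rx": 0,"ry": 0,"rz": 0}

```text
t: 5.1
tcp_pos: [0.4951, -0.2763, 0.1674]
tool_rot: [0.126, 0.992, -0.001, 0.001]
force: [-0.4, -0.8, 0.1]
finger_gap: 1.004
gripper_force: 0.0
```

```bash
python3 - <<'E'
from h import *
import cv2
m=cams.camera_model("wrist");E=m["extrinsics"]
w=cams.snapshot("wrist")[:,:,::-1].copy()
def px(p):
    c=E[:3,:3]@p+E[:3,3];th=np.arctan2(np.hypot(c[0],c[1]),c[2]);a=np.arctan2(c[1],c[0])
    return m["cx"]+m["fx"]*th*np.cos(a),m["cy"]+m["fx"]*th*np.sin(a)
for dx in(0,.01):
  for dy in(0,.01): print(dx,dy,px(np.array([.4945+dx,-.277+dy,.108])))
P=[px(np.array([.4945+.018*np.cos(a),-.277+.018*np.sin(a),.108])) for a in np.linspace(0,6.28,60)]
cv2.imwrite("pics/w_raw.png",w)
cv2.polylines(w,[np.int32(P)],True,(0,255,0),1)
cv2.imwrite("pics/w1.png",w)
E
```

```text
0 0 (np.float64(278.9167759695612), np.float64(221.49995599152007))
0 0.01 (np.float64(293.6846931249666), np.float64(217.90725088882348))
0.01 0 (np.float64(282.6676730149516), np.float64(235.2101417260937))
0.01 0.01 (np.float64(297.23372968442175), np.float64(231.70953477108202))
```

View pics/w1.png

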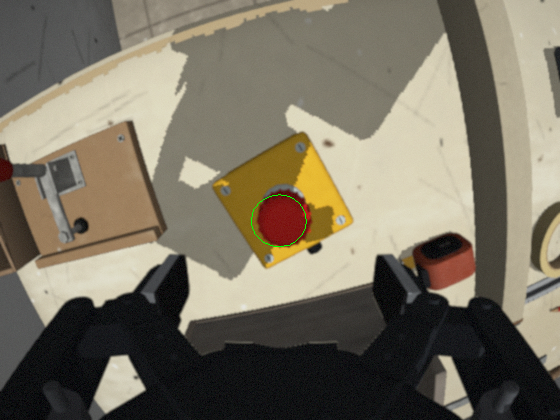

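Call:
move_arm:
  targets:
    - {"dx": 0,"dy": 0,"dz": -1,"rx": 0,"ry": 0,"rz": 0}
    - {"dx": 0,"dy": 0,"dz": -1,"rx": 0,"ry": 0,"rz": 0}
    - {"dx": 0,"dy": 0,"dz": -1,"rx": 0,"ry": 0,"rz": 0}
    - {"dx": 0,"dy": 0,"dz": -0.5,"rx": 0,"ry": 0,"rz": 0}
    - {"dx": 0,"dy": 0,"dz": -0.2,"rx": 0,"ry": 0,"rz": 0}
    - {"dx": 0,"dy": 0,"dz": 0,"rx": 0,"ry": 0,"rz": 0}
    - {"dx": 0,"dy": 0,"dz": 0,"rx": 0,"ry": 0,"rz": 0}
    - {"dx": 0,"dy": 0,"dz": 0,"rx": 0,"ry": 0,"rz": 0}
    - {"dx": 0,"dy": 0,"dz": 0,"rx": 0,"ry": 0,"rz": 0}
    - {"dx": 0,"dy": 0,"dz": 0,"rx": 0,"ry": 0,"rz": 0}

```text
t: 6.4
tcp_pos: [0.4944, -0.2763, 0.074]
tool_rot: [0.127, 0.992, -0.0, 0.0]
force: [-0.4, 0.5, -0.2]
finger_gap: 0.995
gripper_force: 0.0
```

Call:
move_arm:
  targets:
    - {"dx": 0,"dy": 0,"dz": 0,"rx": 0,"ry": 0,"rz": 0}
    - {"dx": 0,"dy": 0,"dz": 0,"rx": 0,"ry": 0,"rz": 0}
    - {"dx": 0,"dy": 0,"dz": 0,"rx": 0,"ry": 0,"rz": 0}
    - {"dx": 0,"dy": 0,"dz": 0,"rx": 0,"ry": 0,"rz": 0}
    - {"dx": 0,"dy": 0,"dz": 0,"rx": 0,"ry": 0,"rz": 0}
    - {"dx": 0,"dy": 0,"dz": 0,"rx": 0,"ry": 0,"rz": 0}
    - {"dx": 0,"dy": 0,"dz": 0,"rx": 0,"ry": 0,"rz": 0}
    - {"dx": 0,"dy": 0,"dz": 0,"rx": 0,"ry": 0,"rz": 0}
    - {"dx": 0,"dy": 0,"dz": 0,"rx": 0,"ry": 0,"rz": 0}
    - {"dx": 0,"dy": 0,"dz": 0,"rx": 0,"ry": 0,"rz": 0}
  claw: 0
  newtons: 50

```text
t: 7.65
tcp_pos: [0.4948, -0.2739, 0.0745]
tool_rot: [0.128, 0.992, 0.002, 0.0]
force: [3.4, 7.1, 4.5]
finger_gap: 0.404
gripper_force: 50.2
```

Call:
move_arm:
  targets:
    - {"dx": 0,"dy": 0.1,"dz": 0.1,"rx": 0,"ry": 0,"rz": 0}
    - {"dx": 0,"dy": 0,"dz": 0.1,"rx": 0,"ry": 0,"rz": 0}
    - {"dx": 0,"dy": 0,"dz": 0.1,"rx": 0,"ry": 0,"rz": 0}
    - {"dx": 0,"dy": 0,"dz": 0.1,"rx": 0,"ry": 0,"rz": 0}
    - {"dx": 0,"dy": 0,"dz": 0.1,"rx": 0,"ry": 0,"rz": 0}
    - {"dx": 0,"dy": 0,"dz": 0.1,"rx": 0,"ry": 0,"rz": 0}
    - {"dx": 0,"dy": 0,"dz": 0.1,"rx": 0,"ry": 0,"rz": 0}
    - {"dx": 0,"dy": 0,"dz": 0.1,"rx": 0,"ry": 0,"rz": 0}
    - {"dx": 0,"dy": 0,"dz": 0.06,"rx": 0,"ry": 0,"rz": 0}
    - {"dx": 0,"dy": 0,"dz": 0,"rx": 0,"ry": 0,"rz": 0}

```text
t: 8.9
tcp_pos: [0.4948, -0.2738, 0.0946]
tool_rot: [0.127, 0.992, 0.0, 0.0]
force: [6.2, 2.7, -5.6]
finger_gap: 0.404
gripper_force: 51.8
```

```bash
python3 - <<'E'
from h import *
import cv2
s=sensors.sense();print(s["t"],s["tcp_pos"],s["force"],s["finger_gap"])
a=cams.snapshot("scene")[215:315,300:420,::-1]
cv2.imwrite("pics/out.png",cv2.resize(a,(720,600),interpolation=cv2.INTER_CUBIC))
E
```

```text
8.9 [ 0.49480812 -0.27379887  0.0946343 ] [ 6.16794397  2.68067668 -5.5754613 ] 0.4036666146906378
```

View pics/out.png

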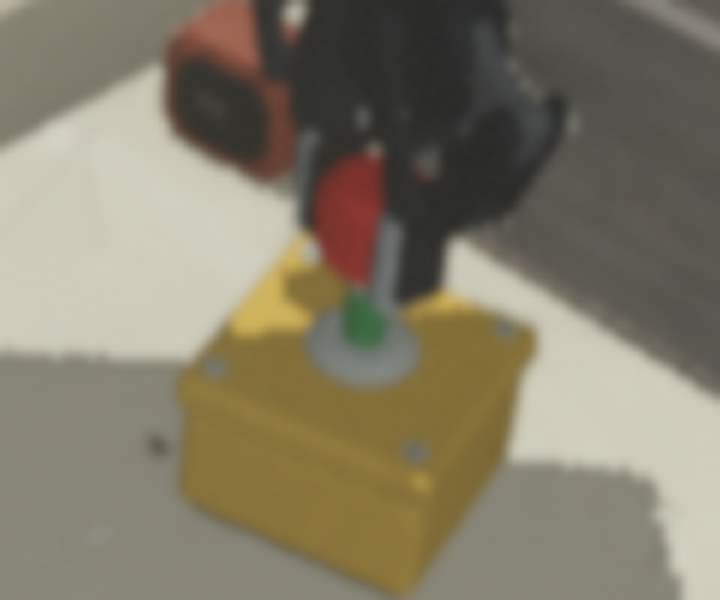

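The knob is out: the green band shows at about crop (365,318), and the tool rose 20 mm and met the stop. Next I hold briefly, then push it back in.

Call:
move_arm:
  targets:
    - {"dx": 0,"dy": 0,"dz": 0,"rx": 0,"ry": 0,"rz": 0}
    - {"dx": 0,"dy": 0,"dz": 0,"rx": 0,"ry": 0,"rz": 0}
    - {"dx": 0,"dy": 0,"dz": -0.12,"rx": 0,"ry": 0,"rz": 0}
    - {"dx": 0,"dy": 0,"dz": -0.12,"rx": 0,"ry": 0,"rz": 0}
    - {"dx": 0,"dy": 0,"dz": -0.12,"rx": 0,"ry": 0,"rz": 0}
    - {"dx": 0,"dy": 0,"dz": -0.12,"rx": 0,"ry": 0,"rz": 0}
    - {"dx": 0,"dy": 0,"dz": -0.12,"rx": 0,"ry": 0,"rz": 0}
    - {"dx": 0,"dy": 0,"dz": -0.12,"rx": 0,"ry": 0,"rz": 0}
    - {"dx": 0,"dy": 0,"dz": -0.12,"rx": 0,"ry": 0,"rz": 0}
    - {"dx": 0,"dy": 0,"dz": -0.06,"rx": 0,"ry": 0,"rz": 0}

```text
t: 10.2
tcp_pos: [0.4949, -0.2738, 0.0743]
tool_rot: [0.127, 0.992, -0.0, 0.001]
force: [0.9, 4.7, 18.3]
finger_gap: 0.402
gripper_force: 54.2
```

Call:
move_arm:
  targets:
    - {"dx": 0,"dy": 0,"dz": 0,"rx": 0,"ry": 0,"rz": 0}
    - {"dx": 0,"dy": 0,"dz": 0,"rx": 0,"ry": 0,"rz": 0}
    - {"dx": 0,"dy": 0,"dz": 0,"rx": 0,"ry": 0,"rz": 0}
    - {"dx": 0,"dy": 0,"dz": 0,"rx": 0,"ry": 0,"rz": 0}
    - {"dx": 0,"dy": 0,"dz": 0,"rx": 0,"ry": 0,"rz": 0}
    - {"dx": 0,"dy": 0,"dz": 0,"rx": 0,"ry": 0,"rz": 0}
    - {"dx": 0,"dy": 0,"dz": 0,"rx": 0,"ry": 0,"rz": 0}
    - {"dx": 0,"dy": 0,"dz": 0,"rx": 0,"ry": 0,"rz": 0}
    - {"dx": 0,"dy": 0,"dz": 0,"rx": 0,"ry": 0,"rz": 0}
    - {"dx": 0,"dy": 0,"dz": 0,"rx": 0,"ry": 0,"rz": 0}
  claw: 100

```text
t: 11.45
tcp_pos: [0.4944, -0.2737, 0.0728]
tool_rot: [0.127, 0.992, 0.0, -0.0]
force: [-0.5, 0.9, 0.2]
finger_gap: 1.001
gripper_force: 0.0
```

Pushed against the lower stop (18 N) and released. I'll retreat straight up and check.

Call:
move_arm:
  targets:
    - {"dx": 0,"dy": 0,"dz": 0.5,"rx": 0,"ry": 0,"rz": 0}
    - {"dx": 0,"dy": 0,"dz": 1,"rx": 0,"ry": 0,"rz": 0}
    - {"dx": 0,"dy": 0,"dz": 1,"rx": 0,"ry": 0,"rz": 0}
    - {"dx": 0,"dy": 0,"dz": 1,"rx": 0,"ry": 0,"rz": 0}
    - {"dx": 0,"dy": 0,"dz": 1,"rx": 0,"ry": 0,"rz": 0}
    - {"dx": 0,"dy": 0,"dz": 1,"rx": 0,"ry": 0,"rz": 0}
    - {"dx": 0,"dy": 0,"dz": 1,"rx": 0,"ry": 0,"rz": 0}
    - {"dx": 0,"dy": 0,"dz": 0,"rx": 0,"ry": 0,"rz": 0}
    - {"dx": 0,"dy": 0,"dz": 0,"rx": 0,"ry": 0,"rz": 0}
    - {"dx": 0,"dy": 0,"dz": 0,"rx": 0,"ry": 0,"rz": 0}

```text
t: 12.7
tcp_pos: [0.4937, -0.2732, 0.2341]
tool_rot: [0.127, 0.992, 0.001, -0.001]
force: [0.2, -0.4, 0.2]
finger_gap: 1.0
gripper_force: 0.0
```

```bash
python3 - <<'E'
from h import *
import cv2
s=sensors.sense();print(s["t"],s["tcp_pos"],s["force"])
cv2.imwrite("pics/end.png",cv2.resize(cams.snapshot("scene")[165:315,180:420,::-1],(800,500),interpolation=cv2.INTER_CUBIC))
E
```

```text
12.7 [ 0.49367507 -0.27323297  0.23410952] [ 0.19656409 -0.37846359  0.16029157]
```

View pics/end.png

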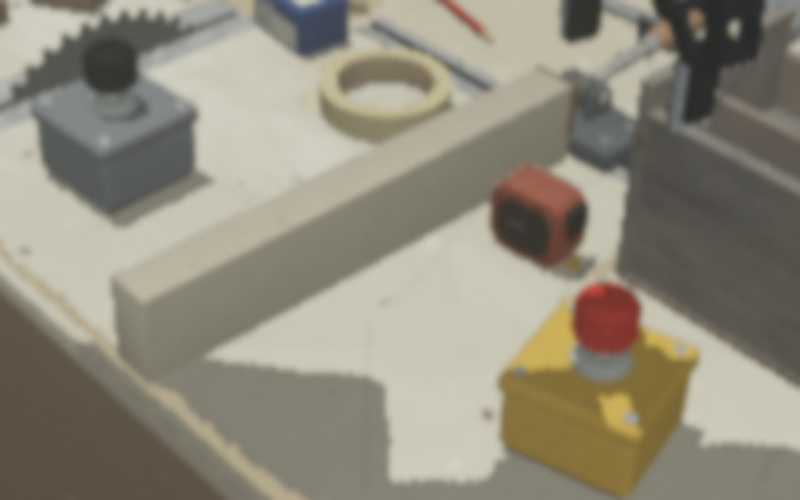

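The red knob at crop (606,318) is down with no green band showing. The black knob at (110,68) is still in, and the gripper is clear of both.

```bash
python3 -c "
from station import order
print(order.sign_off())"
```

```text
the job is handed in; nothing more can be done
None
```

I pulled the red knob fully out (green band showing), pushed it back in and released it, left the black knob alone, and handed the job in at about 12.8 s; the sign-off gave no verdict.

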